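# Re-index the ratchet roller feed

### The arm

A 7-joint arm with a two-finger parallel gripper is mounted at the origin on the work surface. World frame = base frame: x ahead of the robot, y to its left, z up, the work surface at z = 0. Lengths are in m, angles in rad, forces in N, time in s.
With the tool pointing down it reaches from about 0.425 to 0.95 m from the base axis. Payload 4.7 kg.
Tool frame: the origin (TCP) lies between the finger pads; the fingertips stand manip.nose_length ahead of it and the grasp point (between the pads) lies 11 mm behind it (manip.nose_length is the distance from the TCP to the fingertips, in m); y points along the fingers, z is the direction in which the jaws open and shut, and the axes are right-handed (so a half turn about y gives the same grasp; the last joint's range is limited). The gripper opens to 85 mm and grips with 20 to 120 N. Pads are 22 mm wide; open, the fingers measure 114 mm over their backs; the gripper's body (76 mm by 85 mm) begins 54 mm behind the grasp point. The pads swing forward as they close: fully open they stand 13 mm farther back than shut.
Start: joints at [1.11, 0.469, -0.049, 1.532, 0.024, 1.141, -0.082], TCP at [0.283, -0.613, 0.239] pointing down, gripper open.
Joint ranges: [-2.59, 2.59], [-0.33, 1.99], [-1.39, 1.29], [0.1, 2.45], [-1.04, 4.18], [0.21, 1.99], [-2.66, 2.66]. Speed limits (rad/s): [2.57, 2.57, 3.14, 3.14, 3.14, 3.14, 3.14].

### API

Orientations are given as a rotation vector (axis times angle).
In Python, from workcell import manip, grab_frame, calibration gives the robot as it stands.
- The arm moves only by the tool play_rows, never from a script. Its argument "targets" is text: rows parted by semicolons, each of 7 numbers parted by spaces: the shift along the tool's x, y, z in m, then the turn, a rotation vector about the tool's x, y, z in degrees, then the opening in per cent of the stroke, from 0 (shut) to 100 (fully open). A call has 1 to 12 rows; each row is the pose to reach, as a shift and turn from the pose commanded when the call began, along the tool's axes at that moment; what a row does not reach only later rows make up. A row lasts 1/12 s, in which the tool goes at most 41.7 mm and 7.16 degrees, less where a joint would pass 70% of its speed; a pose out of reach is approached as far as the arm can. A call with a gripper value outside its range is refused whole. The fingers move at their own pace and stop on an object; "squeeze" is the grip in N (left out, the last holds). Time passes only in rows, so rows that repeat a pose let the fingers close. It gives the time, the measured TCP pose, the force and the opening at its end, in the units of the state.
- manip.get_obs(): the state, without advancing time (a new reading comes with each control period).
- grab_frame(name): name is "scene" or "top"; returns the picture (420x560x3 uint8, red, green, blue); there is no depth.
- calibration(name): a dict with "fx", "fy", "cx", "cy" (pixels), "dist" ([k1, k2, p1, p2, k3] as OpenCV has them; the pictures are not rectified), "world_to_cam" (4x4, takes a point from world to camera coordinates). Camera axes: x right, y up, looking along -z (the intrinsics and any distortion apply to the point x, -y, -z); pixel columns grow to the right and rows downward; lengths in m; the calibration is good to about 2 mm. A picture is of the moment at which its call begins. calibration takes no time and is no camera call.
- manip.job_done(): hands the job in, once; it reports no verdict.
The state is a dict: "clock": time; "joints": joint angles; "joint_vel": joint speeds; "tau": joint torques, N m; "position": TCP position; "eef_rot": TCP orientation; "force": force on the tool from outside, world axes, zero at the start; "torque": the same for the moment, N m; "width": finger opening in m.
Only numpy, scipy, OpenCV 4.12 (cv2) and the standard library are available. Lean on these libraries where they do the work, as an engineer would, in place of code of your own. Each camera call takes 0.05 s, during which the arm holds its last target.

### The job

The roller feed on the bench has been wound on too far. Tip its pawl right over so that it stays off the ratchet wheel, turn the knob back until it just bears on its home stop, tip the pawl back onto the wheel, then wind the knob on two clicks, pausing after the first, and draw it back until the tooth bears lightly on the pawl before letting go. Stop and pawl are delicate: feel for them and never force them; leave the other things alone.

Things in the scene. Friction and masses are not known exactly. Their poses are not given: they have to be found in the camera images.
- unit: roller feed unit fixed to the bench: grey gearbox 180 (x) x 200 (y) x 62 mm high, origin under its middle, exactly below the knob's vertical axis. Own +x: away from the robot; a rubber roller on a low bracket reaches out from its +y side to y = 325 mm, 70 mm high. On top: a 110 mm steel ratchet wheel with its knob, and at the -y side the pawl.
- knob (a joint): rad; clockwise turn (seen from above) of knob and wheel from the home stop, 0 = pin on the stop post. 16 teeth, 0.393 a click, phase to the stop not given: first click comes less than one pitch from home. Drag 0.08 N m both ways, stays where left. Winding on: clockwise, pawl clicks over the teeth; turning back is blocked by a dropped pawl.
- knob_grip (a point): centre of the knob's black bar grip: 54 long, 16 thick, 32 mm high, top 156 mm above the bench, on a 26 mm stem with free space round it. The bar's long axis points 0.75 rad minus the knob's value (counter-clockwise from the unit's +x). Site axes: x along the bar, z up.
- pawl (a joint): rad; about 0.02 = nose at the bottom of a tooth gap, against the tooth; rises to about 0.12 as a tooth's slope lifts it and drops again at the click (it falls slowly: wind about 0.03 past the click for a full drop); 1.1 = tipped off. Worked by gravity, over-centre at about 0.55: tipped beyond, it falls over and stays off; tipped back below, it falls onto the wheel by itself.
- pawl_ball (a point): centre of the 20 mm black ball on the pawl's 8 mm thick, 55 mm long thumb lever, worked by pushing the ball (about 1 N): along the unit's +x to tip the pawl off, along -x to put it back. The lever pivots about the unit's y axis; pivot at unit x 45, y -48, z 89 mm; ball at unit y -75, at x 19, z 138 dropped and x 76, z 134 mm tipped off.
- wheel: steel ratchet wheel under the knob, 110 mm across, teeth on its upper face (crests 79 mm above the bench), fixed to the knob; a small pin on its rim meets the stop post at home. Origin on the knob axis, 66 mm above the bench.
- pawl_part: the pawl: a dark steel nose arm 10 mm wide and 46 mm long, reaching from the pivot towards the robot onto the teeth at the wheel's -y side, and the thumb lever beside it. Origin at the pivot. Drawing the knob back with 0.15 to 0.22 N m in all (drag included) makes the tooth bear lightly; above 0.28 N m it is forced. Feel for it in steps of 0.01 rad.
- stop_post: 8 mm brass post 16 mm high on the gearbox top by the wheel's rim, the home stop, 63 mm from the knob axis on the robot's side, towards the roller. Turning back with 0.13 to 0.22 N m in all (drag included) bears on it lightly; above 0.32 N m it is forced. Origin on the knob axis, 62 mm above the bench.
- thread_cone: bystander: upright blue cone of sewing thread, 60 mm wide at the foot, 110 mm high, origin under its foot
- core: bystander: upright cardboard tube, 80 mm across, 70 mm high, origin under its middle
- cleaner: bystander: white jar, 52 mm across, 110 mm high, origin under its middle

How it is judged:
By the outcome, as a careful person would: the job done as asked, in the order asked, and still so for the second after the job is handed in, with the robot touching nothing.
It also fails if it takes over 72 s, if anything falls off the work surface, if the arm or the gripper's body presses on something with over 40 N, if the wrist force passes 120 N, or if a joint passes its speed limit or range.

## Working session

There is one attempt and no reset: what is moved stays moved. The work goes in short steps, Python scripts to look and compute and a tool call to move; the robot and the scene stay as the last step left them, time stands still between calls to the robot, and variables do not carry over. Pictures are saved under pics/ and viewed, and the job is handed in when it is done.

Besides the shell and the picture viewer there is one more tool, called after ">>>" as name(argument=value, ...), one argument or row to a line, values as JSON. play_rows: Moves the arm, as the interface text tells. Its arguments: {"type":"object","properties":{"targets":{"type":"string"},"squeeze":{"type":"number"}},"required":["targets"]}

```bash
ls; mkdir -p pics
python3 - <<'E'
from workcell import manip, grab_frame, calibration
import cv2,numpy as np
np.set_printoptions(precision=4,suppress=True)
for n in("scene","top"):
    f=grab_frame(n); cv2.imwrite(f"pics/{n}0.png",f[:,:,::-1]); print(n,calibration(n))
print(manip.get_obs(), manip.nose_length)
E
```

```text
pics
scene {'fx': 478.4159457992071, 'fy': 478.4159457992071, 'cx': 277.4947144072443, 'cy': 207.69473139075842, 'dist': array([-0.0855,  0.    ,  0.    ,  0.    ,  0.    ]), 'world_to_cam': array([[ 0.0541,  0.9985, -0.0024,  0.1395],
       [-0.8493,  0.0472,  0.5258,  0.4608],
       [ 0.5252, -0.0264,  0.8506, -1.4054],
       [ 0.    ,  0.    ,  0.    ,  1.    ]])}
top {'fx': 513.3808024269434, 'fy': 513.3808024269434, 'cx': 286.06571766400964, 'cy': 202.30997089814196, 'dist': array([-0.0028,  0.    ,  0.    ,  0.    ,  0.    ]), 'world_to_cam': array([[-0.0029, -0.9993, -0.038 , -0.1338],
       [ 0.9925, -0.0076,  0.1216, -0.6138],
       [-0.1218, -0.0373,  0.9918, -0.8394],
       [ 0.    ,  0.    ,  0.    ,  1.    ]])}
{'clock': 0.1, 'joints': array([ 1.1101,  0.4693, -0.0486,  1.5336,  0.0241,  1.141 , -0.0823]), 'joint_vel': array([ 0.0001, -0.0014,  0.0005, -0.0022, -0.0016,  0.0017, -0.0001]), 'tau': array([  0.0012, -51.1514,  -0.0466, -23.8392,   0.0108,   0.0044,
         0.    ]), 'position': array([ 0.2823, -0.6126,  0.2384]), 'eef_rot': array([-0.4353,  1.9845, -1.9812]), 'force': array([-0.075 , -0.8948, -0.171 ]), 'torque': array([-0.0406, -0.0054, -0.0084]), 'width': 0.08560697237005818} 0.008
```

View pics/scene0.png

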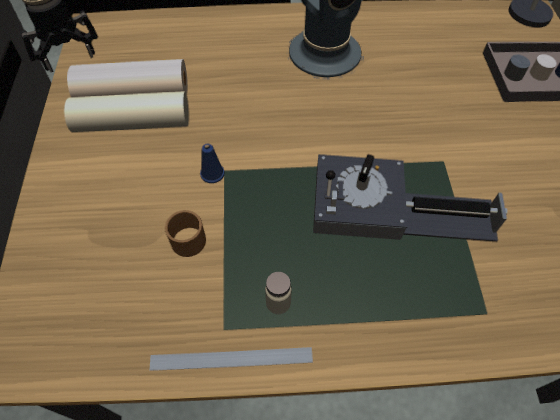

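View pics/top0.png

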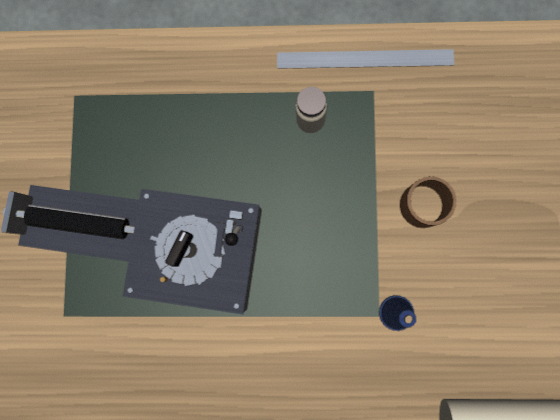

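The scene view has the robot at the top. The unit is at about (360,195) in the scene view and about (190,250) in the top view, with the roller to the left (+y). The cone is at (397,313), the tube at (432,200) and the jar at (311,105). Next I'll zoom in.

```bash
cat > h.py <<'E'
import numpy as np, cv2
from workcell import manip, grab_frame, calibration
np.set_printoptions(precision=4,suppress=True)
def ray(n,uv):
    c=calibration(n);K=np.array([[c['fx'],0,c['cx']],[0,c['fy'],c['cy']],[0,0,1]])
    p=cv2.undistortPoints(np.array([[uv]],float),K,c['dist'])[0,0]
    W=np.array(c['world_to_cam']);R=W[:3,:3];o=-R.T@W[:3,3]
    return o,R.T@np.array([p[0],-p[1],-1.])
def onz(n,uv,z):
    o,d=ray(n,uv);return o+d*(z-o[2])/d[2]
def proj(n,P):
    c=calibration(n);K=np.array([[c['fx'],0,c['cx']],[0,c['fy'],c['cy']],[0,0,1]])
    W=np.array(c['world_to_cam']);q=W[:3,:3]@np.asarray(P,float)+W[:3,3]
    return cv2.projectPoints(np.array([[q[0],-q[1],-q[2]]]),np.zeros(3),np.zeros(3),K,c['dist'])[0][0,0]
E
python3 - <<'E'
import cv2
a=cv2.imread('pics/top0.png')[180:320,110:270];cv2.imwrite('pics/top0c.png',cv2.resize(cv2.convertScaleAbs(a,alpha=1.6),None,fx=4.2,fy=4.2,interpolation=cv2.INTER_CUBIC))
a=cv2.imread('pics/scene0.png')[145:245,305:415];cv2.imwrite('pics/scene0c.png',cv2.resize(cv2.convertScaleAbs(a,alpha=1.6),None,fx=6,fy=6,interpolation=cv2.INTER_CUBIC))
E
```

```text
(no output)
```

View pics/top0c.png

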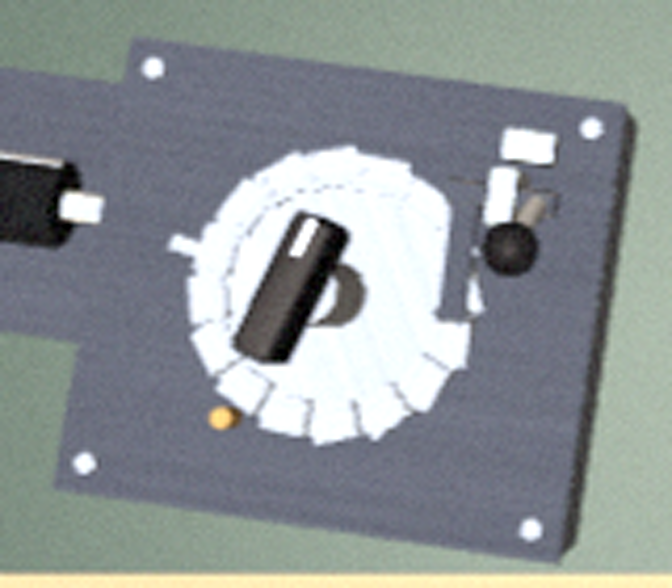

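View pics/scene0c.png

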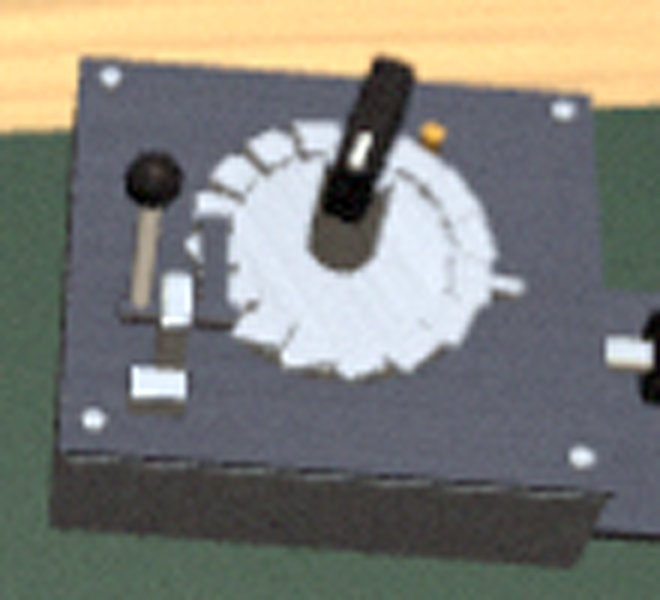

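The top zoom shows four screws, the post at about (222,417), the pin at (185,245), the ball at (510,248) and the bar. I'll measure the unit pose from the screws at z=62 mm.

Run:
```python
from h import *
def T(u,v):return (110+u/4.2-.5+.12,180+v/4.2-.5+.12)
def S(u,v):return (305+u/6-.42,145+v/6-.42)
t=[T(152,68),T(592,128),T(531,529),T(85,463)]  # +x+y, +x-y, -x-y,-x+y
s=[S(582,457),S(93,419),S(111,76),S(563,110)]
for n,q in(("top",t),("scene",s)):
    P=np.array([onz(n,p,.063) for p in q]);c=P.mean(0)
    ux=(P[0]+P[1]-P[2]-P[3])[:2];uy=(P[0]+P[3]-P[1]-P[2])[:2]
    print(n,c,np.arctan2(ux[1],ux[0]),np.arctan2(-uy[0],uy[1]),np.linalg.norm(ux)/2,np.linalg.norm(uy)/2)
    print(P)
g=[onz('top',T(*p),.156)[:2] for p in((342,228),(298,213),(238,345),(283,362))]
print('bar top',np.array(g)); a=(g[0]+g[1])/2-(g[2]+g[3])/2;print(np.linalg.norm(a),np.arctan2(a[1],a[0]),np.mean(g,0))
g=[onz('scene',S(*p),.156)[:2] for p in((378,60),(414,72),(368,190),(330,180))]
print('bar scene',np.array(g)); a=(g[2]+g[3])/2-(g[0]+g[1])/2;print(np.linalg.norm(a),np.arctan2(a[1],a[0]),np.mean(g,0))
# ball triangulate
o1,d1=ray('top',T(510,248));o2,d2=ray('scene',S(154,180))
A=np.stack([d1,-d2],1);k=np.linalg.lstsq(A,o2-o1,rcond=None)[0];print('ball',o1+d1*k[0],o2+d2*k[1])
print('pin',onz('top',T(178,243),.072),onz('scene',S(515,287),.072),'post',onz('top',T(220,417),.078),onz('scene',S(433,132),.078))
for n,uv in(('top',(397,313)),('top',(432,200)),):print(onz(n,uv,0.03))
from scipy.spatial.transform import Rotation as R
print(R.from_rotvec(manip.get_obs()['eef_rot']).as_matrix())
```

```text
top [0.5324 0.0194 0.063 ] -0.14210640705813143 -0.14305629500538908 0.15641236768161637 0.17678197647989163
[[ 0.6224  0.0961  0.063 ]
 [ 0.5972 -0.0795  0.063 ]
 [ 0.4424 -0.0568  0.063 ]
 [ 0.4676  0.1177  0.063 ]]
scene [0.5296 0.0196 0.063 ] -0.14534515582711513 -0.1465322226770633 0.15683555205411767 0.17656958098073133
[[ 0.6201  0.0956  0.063 ]
 [ 0.5943 -0.0792  0.063 ]
 [ 0.4391 -0.0563  0.063 ]
 [ 0.4649  0.1182  0.063 ]]
bar top [[ 0.5527 -0.0022]
 [ 0.558   0.0134]
 [ 0.5123  0.0334]
 [ 0.5064  0.0175]]
0.05013234900676009 -0.40697361782581054 [0.5323 0.0156]
bar scene [[ 0.5083  0.0237]
 [ 0.5143  0.0356]
 [ 0.5639  0.0115]
 [ 0.559  -0.0009]]
0.05574263690645575 -0.45119714398949623 [0.5364 0.0175]
ball [ 0.5462 -0.0591  0.1424] [ 0.5462 -0.0588  0.1425]
pin [0.5524 0.0809 0.072 ] [0.5517 0.0815 0.072 ] post [0.4856 0.0609 0.078 ] [0.4838 0.061  0.078 ]
[ 0.4277 -0.3201  0.03  ]
[ 0.6158 -0.3845  0.03  ]
[[-0.9082 -0.0008  0.4185]
 [-0.4185  0.0015 -0.9082]
 [ 0.0001 -1.     -0.0017]]
```

```bash
cat >> h.py <<'E'
from scipy.spatial.transform import Rotation as R
C=np.array([.531,.0195]);YAW=-.144
def u2w(x,y):
    c,s=np.cos(YAW),np.sin(YAW);return C+np.array([c*x-s*y,s*x+c*y])
def Rpsi(p):
    X=np.array([np.cos(p),np.sin(p),0]);Y=np.array([0,0,-1.]);return np.stack([X,Y,np.cross(X,Y)],1)
def plan(xyz,psi,cmd=None):
    """shift/turn in tool axes"""
    o=manip.get_obs();p=o['position'];M=R.from_rotvec(o['eef_rot']).as_matrix()
    if cmd: p=np.array(cmd[0]);M=Rpsi(cmd[1])
    print('shift',M.T@(np.array(xyz)-p),'turn',np.degrees(R.from_matrix(M.T@Rpsi(psi)).as_rotvec()))
def st():
    o=manip.get_obs();M=R.from_rotvec(o['eef_rot']).as_matrix();c,s=np.cos(YAW),np.sin(YAW);d=o['position'][:2]-C
    print('t',o['clock'],'pos',o['position'],'psi %.4f tilt %.4f'%(np.arctan2(M[1,0],M[0,0]),np.arccos(-M[2,1])),'unit',np.array([c*d[0]+s*d[1],-s*d[0]+c*d[1]]),'F',o['force'],'T',o['torque'],'w',o['width'],'j7',o['joints'][6])
E
python3 -c "
from h import *
b=u2w(.022,-.075);print(b);plan([*b,.24],-1.715)"
```

```text
[ 0.542  -0.0579]
shift [-0.468  -0.001  -0.3951] turn [  0.0913 -56.9995  -0.0445]
```

>>> play_rows(
  targets="-0.02 0 -0.017 0 -3 0 100;-0.05 0 -0.042 0 -7 0 100;-0.08 0 -0.067 0 -11 0 100;-0.11 0 -0.092 0 -15 0 100;-0.14 0 -0.117 0 -19 0 100;-0.17 0 -0.142 0 -23 0 100;-0.2 0 -0.167 0 -27 0 100;-0.23 0 -0.192 0 -31 0 100;-0.26 0 -0.217 0 -35 0 100;-0.29 0 -0.242 0 -39 0 100;-0.31 0 -0.26 0 -43 0 100;-0.32 0 -0.27 0 -45 0 100",
)

```text
clock: 1.1
position: [0.4616, -0.2296, 0.2393]
eef_rot: [-1.025, 1.459, -1.458]
force: [-0.4, -0.2, 0.3]
width: 0.0854
```

```bash
python3 -c "
from h import *
st();b=u2w(.022,-.075);plan([*b,.22],-1.715)"
```

```text
t 1.1 pos [ 0.4616 -0.2296  0.2393] psi -1.9158 tilt 0.0015 unit [-0.033  -0.2564] F [-0.3761 -0.1574  0.3199] T [ 0.0741  0.002  -0.0044] w 0.08537131631056598 j7 -0.06292020571026806
shift [-0.1887  0.0196  0.0177] turn [ -0.004  -11.5037  -0.0842]
```

>>> play_rows(
  targets="-0.03 0.003 0.003 0 -2 0 100;-0.06 0.006 0.006 0 -4 0 100;-0.09 0.009 0.009 0 -6 0 100;-0.12 0.012 0.012 0 -8 0 100;-0.15 0.016 0.015 0 -10 0 100;-0.18 0.019 0.017 0 -11.5 0 100;-0.189 0.02 0.018 0 -11.5 0 100;-0.189 0.02 0.018 0 -11.5 0 100;-0.189 0.02 0.018 0 -11.5 0 100",
)

```text
clock: 1.85
position: [0.5421, -0.0643, 0.2189]
eef_rot: [-1.134, 1.322, -1.322]
force: [-0.7, -0.6, -0.2]
width: 0.0854
```

```bash
python3 -c "
from h import *
st();b=u2w(.022,-.075);plan([*b,.122],-1.715)
f=grab_frame('scene');cv2.imwrite('pics/s1.png',cv2.resize(f[90:260,270:440,::-1],None,fx=3.5,fy=3.5))"
```

```text
t 1.85 pos [ 0.5421 -0.0643  0.2189] psi -1.7250 tilt 0.0016 unit [ 0.023  -0.0813] F [-0.7389 -0.5832 -0.1602] T [-0.012  -0.0537  0.0257] w 0.08541778267789253 j7 -0.28040805221283827
shift [-0.0064  0.0969 -0.001 ] turn [ 0.0604 -0.5728  0.0715]
```

View pics/s1.png

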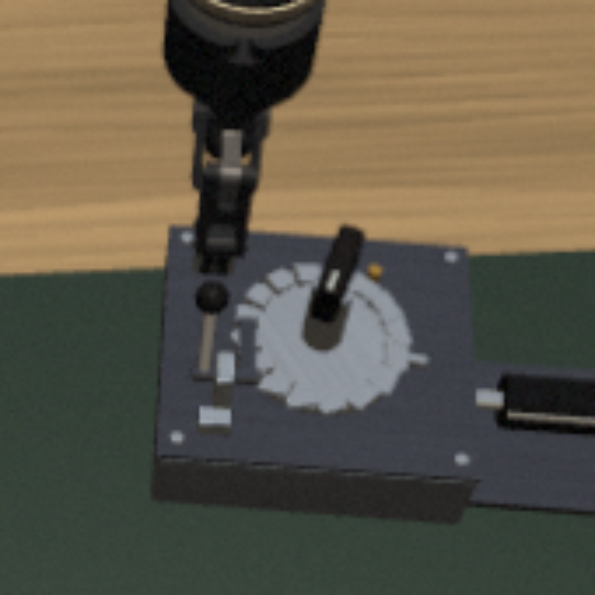

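The gripper is above the ball at about (212,297) in the crop, straddling it along x. I'll descend.

>>> play_rows(
  targets="-0.003 0.03 -0.001 0 -0.5 0 100;-0.006 0.06 -0.001 0 -0.5 0 100;-0.0065 0.085 -0.001 0 -0.5 0 100;-0.0065 0.097 -0.001 0 -0.5 0 100;-0.0065 0.097 -0.001 0 -0.5 0 100;-0.0065 0.097 -0.001 0 -0.5 0 100",
)

```text
clock: 2.4
position: [0.5425, -0.0577, 0.1226]
eef_rot: [-1.137, 1.316, -1.317]
force: [-0.8, 0.7, 0.7]
width: 0.0854
```

```bash
python3 -c "
from h import *
st()
f=grab_frame('scene');cv2.imwrite('pics/s2.png',cv2.resize(f[90:260,270:440,::-1],None,fx=3.5,fy=3.5))
f=grab_frame('top');cv2.imwrite('pics/t2.png',cv2.resize(f[160:330,120:290,::-1],None,fx=3.5,fy=3.5))"
```

```text
t 2.4 pos [ 0.5425 -0.0577  0.1226] psi -1.7171 tilt 0.0006 unit [ 0.0225 -0.0747] F [-0.8074  0.7315  0.6532] T [ 0.0252 -0.0081  0.0324] w 0.08543708477985042 j7 -0.3573501158563993
```

View pics/s2.png

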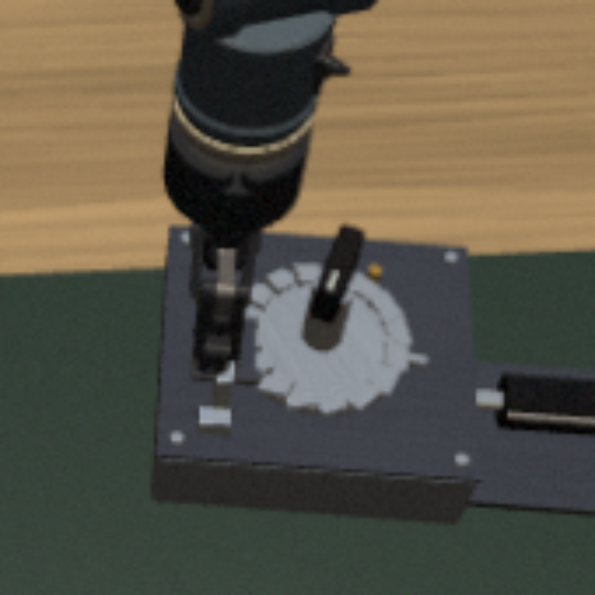

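View pics/t2.png

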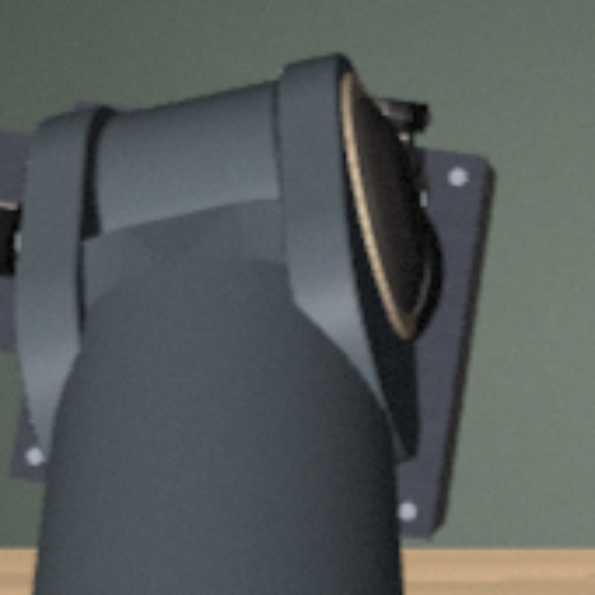

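The gripper is around the ball and clear of the knob. I'll push along tool +z, which is unit +x.

>>> play_rows(
  targets="0 0 0.012 0 0 0 100;0 0 0.024 0 0 0 100;0 0 0.029 0 0 0 100;0 0 0.034 0 0 0 100;0 0 0.039 0 0 0 100;0 0 0.044 0 0 0 100;0 0 0.049 0 0 0 100;0 0 0.054 0 0 0 100;0 0 0.059 0 0 0 100;0 0 0.063 0 0 0 100;0 0 0.067 0 0 0 100;0 0 0.067 0 0 0 100",
)

```text
clock: 3.5
position: [0.6098, -0.066, 0.1223]
eef_rot: [-1.137, 1.314, -1.315]
force: [0.2, 0.4, 0.5]
width: 0.0851
```

```bash
python3 -c "
from h import *
st()
f=grab_frame('scene');cv2.imwrite('pics/s3.png',cv2.resize(f[90:260,270:440,::-1],None,fx=3.5,fy=3.5))"
```

```text
t 3.5 pos [ 0.6098 -0.066   0.1223] psi -1.7151 tilt 0.0010 unit [ 0.0903 -0.0733] F [0.2386 0.3683 0.5234] T [-0.0063  0.0144 -0.0488] w 0.08514662590485869 j7 -0.34778419258921395
```

View pics/s3.png

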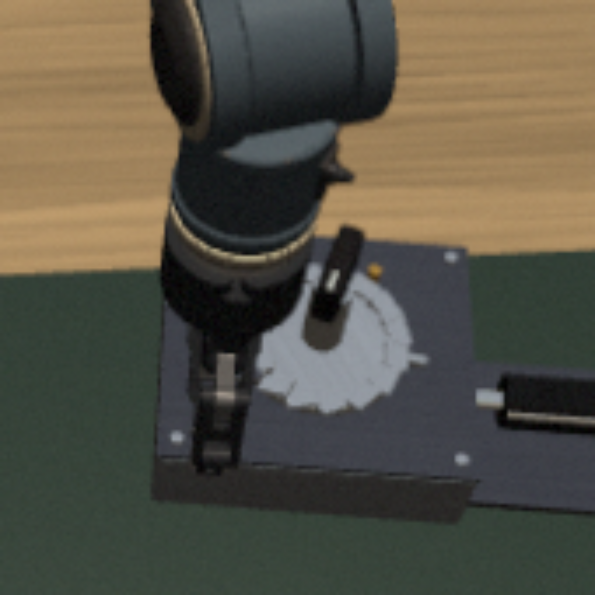

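>>> play_rows(
  targets="0 -0.03 0 0 0 0 100;0 -0.06 0 0 0 0 100;0 -0.09 0 0 0 0 100;0 -0.09 -0.03 0 0 0 100;0 -0.09 -0.07 0 0 0 100;0 -0.09 -0.1 0 0 0 100;0 -0.09 -0.11 0 0 0 100",
)

```text
clock: 4.13
position: [0.4953, -0.0494, 0.212]
eef_rot: [-1.142, 1.316, -1.314]
force: [-0.5, 0.3, -0.7]
width: 0.0854
```

```bash
python3 -c "
from h import *
st()
f=grab_frame('scene');cv2.imwrite('pics/s4.png',cv2.resize(f[90:260,270:440,::-1],None,fx=3.5,fy=3.5))"
```

```text
t 4.1333 pos [ 0.4953 -0.0494  0.212 ] psi -1.7139 tilt 0.0038 unit [-0.0254 -0.0733] F [-0.505   0.2554 -0.6571] T [0.0246 0.0539 0.0221] w 0.08540716027933709 j7 -0.276464551777237
```

View pics/s4.png

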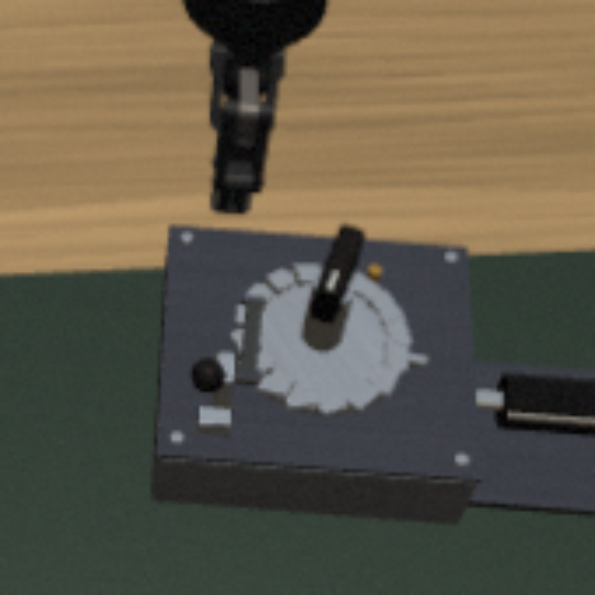

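The pawl is tipped off: the ball is now at (207,375), lying against the pivot side, and it stays there. Next I'll go above the knob and align with the bar (ψ ≈ -3.57).

```bash
python3 -c "
from h import *
plan([.531,.019,.21],-1.714+.0)
M=Rpsi(-1.714);print(np.degrees(1.856))"
```

```text
shift [-0.0729  0.002   0.0252] turn [0.1473 0.003  0.1293]
106.3409667762808
```

>>> play_rows(
  targets="-0.01 0 0.004 0 7 0 50;-0.02 0 0.007 0 14 0 50;-0.03 0 0.01 0 21 0 50;-0.04 0 0.013 0 28 0 50;-0.05 0 0.017 0 35 0 50;-0.06 0 0.02 0 42 0 50;-0.073 0 0.025 0 49 0 50;-0.073 0 0.025 0 56 0 50;-0.073 0 0.025 0 63 0 50;-0.073 0 0.025 0 70 0 50;-0.073 0 0.025 0 77 0 50;-0.073 0 0.025 0 84 0 50",
)

```text
clock: 5.18
position: [0.5363, 0.0187, 0.2123]
eef_rot: [-0.051, -2.199, 2.199]
force: [-0.1, -0.1, 0.5]
width: 0.0425
```

>>> play_rows(
  targets="0 0 0 0 7 0 50;0 0 0 0 14 0 50;0 0 0 0 21 0 50;0 0 0 0 22.5 0 50;0 0 0 0 22.5 0 50;0 0 0 0 22.5 0 50",
)

```text
clock: 5.68
position: [0.5357, 0.0187, 0.2123]
eef_rot: [-0.433, -1.984, 1.984]
force: [0.8, -1.2, -0.1]
width: 0.0426
```

```bash
python3 -c "
from h import *
st()
plan([.531,.019,.131],-3.571)
f=grab_frame('scene');cv2.imwrite('pics/s5.png',cv2.resize(f[90:260,270:440,::-1],None,fx=3.5,fy=3.5))
for i in range(6):
  grab_frame('scene');o=manip.get_obs();print(o['torque'],o['force'],o['tau'],o['joints'][6])
"
```

```text
t 5.6833 pos [0.5357 0.0187 0.2123] psi 2.7121 tilt 0.0004 unit [ 0.0047 -0.0001] F [ 0.8335 -1.2008 -0.1421] T [-0.0389 -0.0226 -0.0101] w 0.0426338985942466 j7 -2.1824151280210717
shift [0.0044 0.0813 0.0017] turn [ 0.007  -0.0034 -0.0198]
[ 0.0716 -0.0005 -0.0328] [-0.6926  0.7112  0.2242] [ -0.0813 -37.981   -1.1382 -21.7645   0.0105  -0.0037   0.0103] -2.18319020160962
[-0.0608  0.0517  0.0429] [-0.092  -1.2034  0.2151] [ -0.066  -37.9699  -1.1527 -21.7584   0.0099  -0.003    0.0096] -2.1834939766781023
[ 0.0046 -0.0267  0.0568] [-0.0964  0.1922  0.593 ] [ -0.0485 -37.9645  -1.1587 -21.7521   0.0096  -0.0023   0.0079] -2.183766617610607
[0.0319 0.0349 0.0236] [ 0.854  -0.4626  0.2943] [ -0.0321 -37.9633  -1.16   -21.7463   0.0096  -0.0018   0.0062] -2.1839763817502753
[-0.0131 -0.0142  0.007 ] [ 0.4561 -0.2579 -0.3943] [ -0.0173 -37.9652  -1.1576 -21.7419   0.0097  -0.0013   0.0048] -2.1841124217460997
[-0.0503  0.037   0.0121] [ 0.595  -0.3012  0.2662] [ -0.0059 -37.9688  -1.1543 -21.7378   0.0099  -0.0008   0.0037] -2.184242473146014
```

View pics/s5.png

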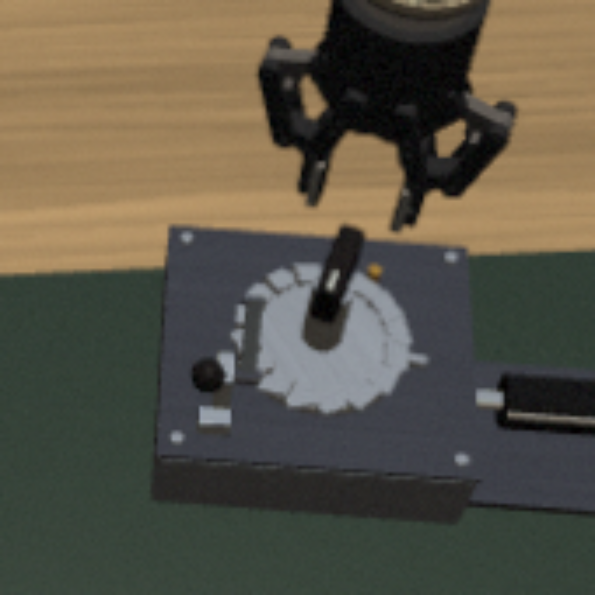

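The pads are on either side of the bar line. I'll descend.

>>> play_rows(
  targets="0.004 0.03 0.0017 0 0 0 50;0.0044 0.055 0.0017 0 0 0 50;0.0044 0.075 0.0017 0 0 0 50;0.0044 0.081 0.0017 0 0 0 50;0.0044 0.081 0.0017 0 0 0 50;0.0044 0.081 0.0017 0 0 0 50",
)

```text
clock: 6.53
position: [0.531, 0.019, 0.1319]
eef_rot: [-0.436, -1.983, 1.983]
force: [-0.2, 0.1, 0.5]
width: 0.0428
```

```bash
python3 -c "
from h import *
f=grab_frame('scene');cv2.imwrite('pics/s6.png',cv2.resize(f[90:260,270:440,::-1],None,fx=3.5,fy=3.5))
st()
"
```

```text
t 6.5833 pos [0.5315 0.019  0.1325] psi 2.7095 tilt 0.0023 unit [ 0.0006 -0.0004] F [ 0.2387 -0.8629 -0.4346] T [ 0.0598 -0.0209  0.0259] w 0.04265556759929761 j7 -2.2152200756725198
```

View pics/s6.png

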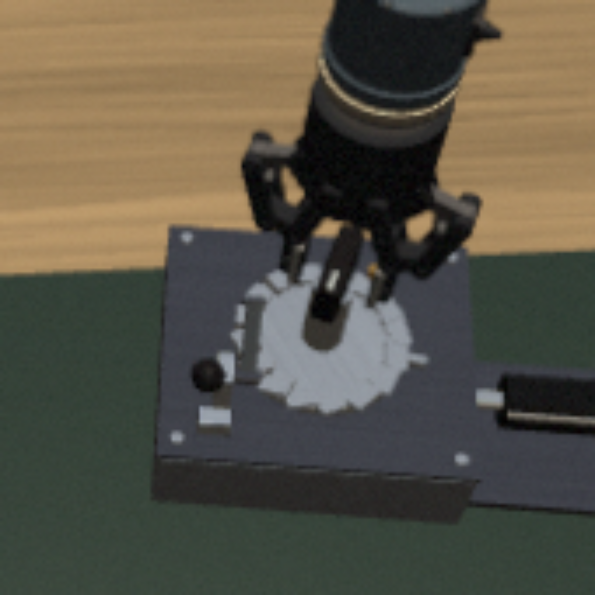

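The bar sits between the fingertips at (290,270) and (375,300). I'll close gently.

>>> play_rows(
  targets="0 0 0 0 0 0 35;0 0 0 0 0 0 25;0 0 0 0 0 0 10;0 0 0 0 0 0 0;0 0 0 0 0 0 0;0 0 0 0 0 0 0;0 0 0 0 0 0 0;0 0 0 0 0 0 0",
  squeeze=40,
)

```text
clock: 7.25
position: [0.5317, 0.019, 0.1342]
eef_rot: [-0.439, -1.984, 1.983]
force: [-3.2, -0.5, 12.6]
width: 0.0153
```

```bash
cat >> h.py <<'E'
def feel(n=4):
    A=[]
    for i in range(n):
        grab_frame('scene');o=manip.get_obs();A.append(np.r_[o['force'],o['torque'],o['tau'][6],o['joints'][6]])
    A=np.array(A);M=R.from_rotvec(o['eef_rot']).as_matrix()
    print('F',A[:,:3].mean(0),'T',A[:,3:6].mean(0),'tau7',A[:,6],'j7 %.4f'%A[-1,7],'psi %.4f'%np.arctan2(M[1,0],M[0,0]),'w',o['width'],'pos',o['position'],'t',o['clock'])
E
python3 -c "
from h import *
feel()"
```

```text
F [-3.469  -0.4037 12.2063] T [-0.1356  0.719   0.0114] tau7 [-0.0141 -0.0141 -0.0141 -0.0141] j7 -2.2153 psi 2.7095 w 0.015274490184853273 pos [0.5318 0.019  0.1342] t 7.45
```

>>> play_rows(
  targets="0.0005 -0.002 0.0002 0 0 0 0;0.0005 -0.002 0.0002 0 0 0 0;0.0005 -0.002 0.0002 0 -2 0 0;0.0005 -0.002 0.0002 0 -4 0 0;0.0005 -0.002 0.0002 0 -6 0 0;0.0005 -0.002 0.0002 0 -8 0 0;0.0005 -0.002 0.0002 0 -10 0 0;0.0005 -0.002 0.0002 0 -10 0 0",
)

```text
clock: 8.12
position: [0.5316, 0.0188, 0.1343]
eef_rot: [-0.274, -2.087, 2.085]
force: [3.8, -0.1, 0.0]
width: 0.0154
```

```bash
python3 -c "
from h import *
feel()"
```

```text
F [ 4.2069 -0.6925  1.5484] T [-0.1346 -0.9727  0.0649] tau7 [-0.0125 -0.0646 -0.0676 -0.0598] j7 -2.0590 psi 2.8833 w 0.01504907082484679 pos [0.5316 0.0188 0.1343] t 8.3167
```

>>> play_rows(
  targets="-0.0002 0 0 0 -2 0 0;-0.0002 0 0 0 -4 0 0;-0.0002 0 0 0 -6 0 0;-0.0002 0 0 0 -8 0 0;-0.0002 0 0 0 -10 0 0;-0.0002 0 0 0 -12 0 0;-0.0002 0 0 0 -14 0 0;-0.0002 0 0 0 -16 0 0;-0.0002 0 0 0 -17 0 0;-0.0002 0 0 0 -18 0 0;-0.0002 0 0 0 -19 0 0;-0.0002 0 0 0 -20 0 0",
)

```text
clock: 9.32
position: [0.5315, 0.0183, 0.1343]
eef_rot: [-0.095, 2.173, -2.174]
force: [5.6, -2.9, 3.3]
width: 0.0152
```

```bash
python3 -c "
from h import *
o=manip.get_obs();print(o['tau'],o['torque'],o['force'],o['joints'],o['joint_vel'][6])
feel(6)"
```

```text
[ -1.5859 -37.5104  -3.538  -14.6248  -0.5693   1.2504  -0.0674] [-0.295  -1.0607 -0.1489] [ 5.5918 -2.8792  3.3076] [ 0.1444  0.3786 -0.3212  1.9675  0.1621  0.8166 -1.7465] 0.18711589317098695
F [ 4.9812 -2.0697  4.481 ] T [-0.3119 -1.0349  0.0429] tau7 [ 0.0797  0.0014 -0.0522 -0.054  -0.0535 -0.0532] j7 -1.7469 psi -3.0509 w 0.015185619838961727 pos [0.5315 0.0184 0.1342] t 9.6167
```

>>> play_rows(
  targets="-0.0003 -0.0006 0.0001 0 -2 0 0;-0.0003 -0.0006 0.0001 0 -4 0 0;-0.0003 -0.0006 0.0001 0 -6 0 0;-0.0003 -0.0006 0.0001 0 -8 0 0;-0.0003 -0.0006 0.0001 0 -10 0 0;-0.0003 -0.0006 0.0001 0 -12 0 0;-0.0003 -0.0006 0.0001 0 -14 0 0;-0.0003 -0.0006 0.0001 0 -16 0 0;-0.0003 -0.0006 0.0001 0 -17.5 0 0;-0.0003 -0.0006 0.0001 0 -18.5 0 0;-0.0003 -0.0006 0.0001 0 -19.3 0 0;-0.0003 -0.0006 0.0001 0 -20 0 0",
)

```text
clock: 10.62
position: [0.5316, 0.0179, 0.1343]
eef_rot: [-0.439, 1.976, -1.978]
force: [6.7, -2.9, 0.6]
width: 0.0156
```

```bash
python3 -c "
from h import *
o=manip.get_obs();print(o['tau'],o['torque'],o['force'],o['joints'],o['joint_vel'][6])
feel(6)"
```

```text
[ -1.8111 -39.1041  -4.716  -15.1448  -0.6901   1.4674  -0.0066] [-0.3035 -1.2499 -0.0969] [ 6.6611 -2.873   0.5854] [ 0.2069  0.389  -0.3992  1.9634  0.2034  0.8251 -1.4353] 0.12870588977573197
F [ 6.1072 -2.6695  1.1165] T [-0.2738 -1.2252  0.0255] tau7 [ 0.081   0.0241 -0.0123 -0.0132 -0.0125 -0.012 ] j7 -1.4356 psi -2.7023 w 0.015344490745184375 pos [0.5316 0.0179 0.1343] t 10.9167
```

>>> play_rows(
  targets="-0.0004 -0.0001 0.0004 0 -0.6 0 0;-0.0004 -0.0001 0.0004 0 -1.2 0 0;-0.0004 -0.0001 0.0004 0 -1.8 0 0;-0.0004 -0.0001 0.0004 0 -2.4 0 0;-0.0004 -0.0001 0.0004 0 -3 0 0;-0.0004 -0.0001 0.0004 0 -3.6 0 0",
)

```text
clock: 11.42
position: [0.5317, 0.0178, 0.1343]
eef_rot: [-0.497, 1.938, -1.94]
force: [4.9, -2.7, 1.3]
width: 0.015
```

```bash
python3 -c "
from h import *
o=manip.get_obs();print(o['tau'],o['torque'],o['force'],o['joints'],o['joint_vel'][6])
feel(5)
f=grab_frame('top');cv2.imwrite('pics/t7.png',cv2.resize(f[160:330,120:290,::-1],None,fx=3.5,fy=3.5))
f=grab_frame('scene');cv2.imwrite('pics/s7.png',cv2.resize(f[130:260,290:420,::-1],None,fx=4.5,fy=4.5))"
```

```text
[ -1.8282 -38.8401  -4.8143 -15.4565  -0.6596   1.2682  -0.0037] [-0.2261 -1.1037 -0.077 ] [ 4.894  -2.7181  1.2685] [ 0.2181  0.3915 -0.4134  1.962   0.211   0.8279 -1.3789] 0.10788267378790582
F [ 5.1989 -3.3287  1.6778] T [-0.3159 -1.1252 -0.0144] tau7 [ 0.0773  0.0309 -0.0006 -0.0022 -0.0017] j7 -1.3792 psi -2.6390 w 0.015308263182224634 pos [0.5317 0.0179 0.1343] t 11.6667
```

View pics/s7.png

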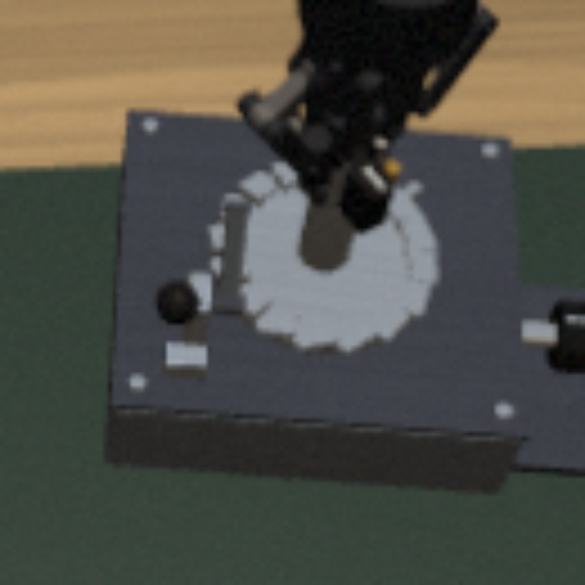

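```bash
python3 -c "
from h import *
for n,uv,z in(('scene',(290+415/4.5-.4,130+188/4.5-.4),.072),('scene',(290+393/4.5-.4,130+168/4.5-.4),.075)):
  p=onz(n,uv,z)[:2]-np.array([.5296,.0196]);print(p,np.linalg.norm(p),np.arctan2(p[1],p[0]))"
```

```text
[-0.0361  0.0526] 0.06377868679996239 2.1724220881198444
[-0.047   0.0426] 0.06340915298201244 2.405874153462013
```

>>> play_rows(
  targets="-0.0002 -0.0001 0.0003 0 -0.4 0 0;-0.0002 -0.0001 0.0003 0 -0.8 0 0;-0.0002 -0.0001 0.0003 0 -1.2 0 0;-0.0002 -0.0001 0.0003 0 -1.2 0 0",
)

```text
clock: 12.1
position: [0.5317, 0.0178, 0.1343]
eef_rot: [-0.516, 1.925, -1.927]
force: [4.7, -3.4, 1.8]
width: 0.0159
```

```bash
python3 -c "
from h import *
feel(3)"
```

```text
F [ 4.0224 -2.6369  1.0594] T [-0.3214 -1.0705 -0.0469] tau7 [0.027  0.0225 0.0227] j7 -1.3599 psi -2.6176 w 0.015301818075631421 pos [0.5317 0.0178 0.1343] t 12.25
```

>>> play_rows(
  targets="-0.0002 -0.0001 0.0002 0 -0.4 0 0;-0.0002 -0.0001 0.0002 0 -0.8 0 0;-0.0002 -0.0001 0.0002 0 -1.2 0 0;-0.0002 -0.0001 0.0002 0 -1.6 0 0;-0.0002 -0.0001 0.0002 0 -2 0 0;-0.0002 -0.0001 0.0002 0 -2 0 0",
)

```text
clock: 12.75
position: [0.5317, 0.0178, 0.1343]
eef_rot: [-0.547, 1.904, -1.905]
force: [5.1, -4.0, 1.0]
width: 0.0153
```

```bash
python3 -c "
from h import *
feel(3)"
```

```text
F [ 3.536  -3.2505  2.1076] T [-0.3928 -1.0608 -0.0218] tau7 [0.0246 0.0198 0.0199] j7 -1.3285 psi -2.5823 w 0.015432036314869597 pos [0.5317 0.0178 0.1343] t 12.9
```

>>> play_rows(
  targets="-0.0001 0 0.0001 0 -0.3 0 0;-0.0001 0 0.0001 0 -0.6 0 0;-0.0001 0 0.0001 0 -0.6 0 0",
)

```text
clock: 13.15
position: [0.5317, 0.0178, 0.1343]
eef_rot: [-0.556, 1.898, -1.899]
force: [3.2, -3.9, 1.8]
width: 0.0154
```

```bash
python3 -c "
from h import *
feel(3)"
```

```text
F [ 3.5394 -3.6408  1.7145] T [-0.4599 -0.9857 -0.0023] tau7 [0.0368 0.0333 0.0332] j7 -1.3191 psi -2.5719 w 0.015424194655764308 pos [0.5317 0.0178 0.1343] t 13.3
```

>>> play_rows(
  targets="0 0 0 0 -0.3 0 0;0 0 0 0 -0.6 0 0;0 0 0 0 -0.6 0 0",
)

```text
clock: 13.55
position: [0.5317, 0.0178, 0.1343]
eef_rot: [-0.565, 1.891, -1.892]
force: [3.4, -3.8, 2.4]
width: 0.0157
```

```bash
python3 -c "
from h import *
feel(3)"
```

```text
F [ 3.7962 -3.3056  1.8887] T [-0.4745 -0.9813 -0.0417] tau7 [0.0321 0.0289 0.0288] j7 -1.3098 psi -2.5614 w 0.015217934994538183 pos [0.5318 0.0178 0.1343] t 13.7
```

>>> play_rows(
  targets="0 0 0 0 -0.3 0 0;0 0 0 0 -0.6 0 0;0 0 0 0 -0.6 0 0",
)

```text
clock: 13.95
position: [0.5317, 0.0177, 0.1343]
eef_rot: [-0.574, 1.884, -1.886]
force: [3.4, -3.5, 2.2]
width: 0.0156
```

```bash
python3 -c "
from h import *
feel(3)"
```

```text
F [ 3.8507 -3.4579  1.9268] T [-0.472  -1.0099 -0.0189] tau7 [0.0324 0.0291 0.029 ] j7 -1.3005 psi -2.5509 w 0.015499448701257478 pos [0.5317 0.0177 0.1343] t 14.1
```

>>> play_rows(
  targets="0 0 0 0 -0.3 0 0;0 0 0 0 -0.6 0 0;0 0 0 0 -0.6 0 0",
)

```text
clock: 14.35
position: [0.5318, 0.0177, 0.1343]
eef_rot: [-0.582, 1.878, -1.879]
force: [4.0, -4.0, 1.4]
width: 0.0153
```

```bash
python3 -c "
from h import *
feel(3)"
```

```text
F [ 4.1861 -3.8823  1.8967] T [-0.4614 -0.9802 -0.0089] tau7 [0.0324 0.0291 0.0291] j7 -1.2912 psi -2.5404 w 0.015305482570342643 pos [0.5318 0.0178 0.1343] t 14.5
```

>>> play_rows(
  targets="0 0 0 0 -0.3 0 0;0 0 0 0 -0.6 0 0;0 0 0 0 -0.6 0 0",
)

```text
clock: 14.75
position: [0.5317, 0.0177, 0.1343]
eef_rot: [-0.591, 1.871, -1.873]
force: [3.7, -3.7, 1.5]
width: 0.0151
```

```bash
python3 -c "
from h import *
feel(2)"
```

```text
F [ 3.2569 -3.6266  2.5028] T [-0.4397 -0.9794 -0.051 ] tau7 [0.0681 0.0649] j7 -1.2820 psi -2.5301 w 0.015250005030727315 pos [0.5318 0.0177 0.1342] t 14.85
```

>>> play_rows(
  targets="0 0 0 0 -0.15 0 0;0 0 0 0 -0.3 0 0;0 0 0 0 -0.3 0 0",
)

```text
clock: 15.1
position: [0.5318, 0.0177, 0.1343]
eef_rot: [-0.595, 1.869, -1.87]
force: [3.4, -3.0, 1.5]
width: 0.0154
```

```bash
python3 -c "
from h import *
feel(3)
f=grab_frame('scene');cv2.imwrite('pics/s8.png',cv2.resize(f[140:230,310:420,::-1],None,fx=6,fy=6))"
```

```text
F [ 3.5172 -3.3218  2.0161] T [-0.4595 -1.0069 -0.2526] tau7 [0.2357 0.2344 0.2345] j7 -1.2778 psi -2.5257 w 0.015243919585078956 pos [0.5318 0.0177 0.1343] t 15.25
```

View pics/s8.png

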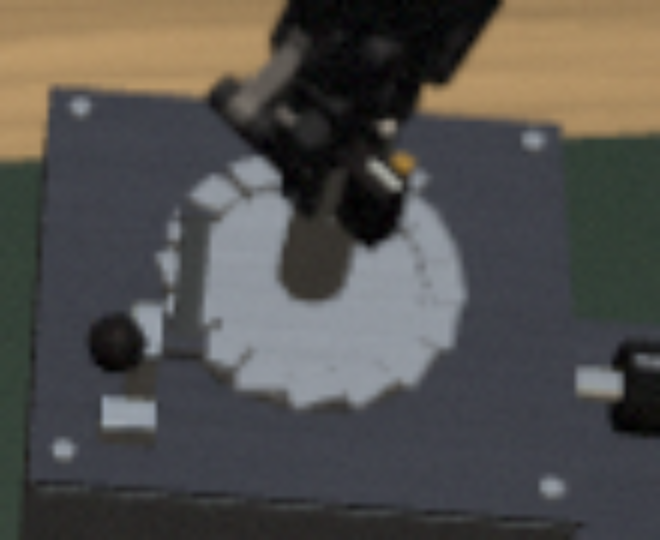

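The pin is against the post at (403,160) to (420,180). The torque is 0.235 N m, slightly more than light, so I'll ease back 0.1°.

>>> play_rows(
  targets="0 0 0 0 0.1 0 0;0 0 0 0 0.1 0 0;0 0 0 0 0.1 0 0",
)

```text
clock: 15.55
position: [0.5317, 0.0178, 0.1343]
eef_rot: [-0.594, 1.87, -1.871]
force: [3.4, -3.6, 2.3]
width: 0.0156
```

```bash
python3 -c "
from h import *
feel(4)"
```

```text
F [ 3.8524 -3.8376  2.2049] T [-0.4709 -0.9907 -0.1825] tau7 [0.1637 0.1637 0.1638 0.1637] j7 -1.2792 psi -2.5271 w 0.015623767976072988 pos [0.5318 0.0177 0.1343] t 15.75
```

It bears lightly at 0.16 N m (tau7) and 0.18 N m (wrench). I'll release and rise.

>>> play_rows(
  targets="0 0 0 0 0 0 30;0 0 0 0 0 0 50;0 0 0 0 0 0 50;0 0 0 0 0 0 50;0 0 0 0 0 0 50;0 -0.03 0 0 0 0 50;0 -0.06 0 0 0 0 50;0 -0.085 0 0 0 0 60;0 -0.085 0 0 0 0 60",
)

```text
clock: 16.5
position: [0.5344, 0.0192, 0.2241]
eef_rot: [-0.585, 1.864, -1.869]
force: [0.7, 0.5, -0.2]
width: 0.0511
```

```bash
python3 -c "
from h import *
f=grab_frame('scene');cv2.imwrite('pics/s9.png',cv2.resize(f[130:260,290:420,::-1],None,fx=4.5,fy=4.5))
st();plan([*u2w(.070,-.075),.215],-1.715)"
```

```text
t 16.55 pos [0.5331 0.0188 0.2217] psi -2.5264 tilt 0.0051 unit [ 0.0022 -0.0004] F [-0.3577 -0.2835 -0.3411] T [ 0.0067  0.0102 -0.0121] w 0.051201407841476636 j7 -1.2177785244015364
shift [0.0022 0.007  0.1008] turn [ -0.2579 -46.4896  -0.1592]
```

View pics/s9.png

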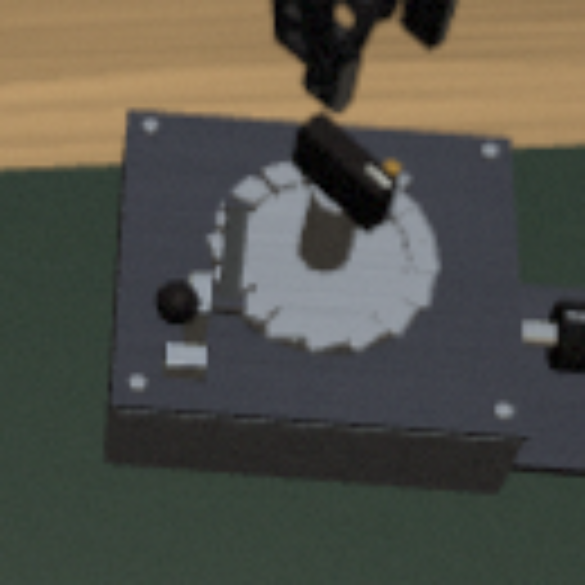

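The knob is at home, with the pin next to the post at (393,168)–(405,180). The ball is at (178,300), tipped off. Next I'll go back over the ball.

>>> play_rows(
  targets="0.0005 0 0.015 0 -7 0 100;0.001 0 0.03 0 -14 0 100;0.001 0 0.045 0 -21 0 100;0.0015 0 0.06 0 -28 0 100;0.002 0 0.075 0 -35 0 100;0.002 0 0.09 0 -42 0 100;0.002 0 0.101 0 -46.5 0 100;0.002 0 0.101 0 -46.5 0 100;0.002 0 0.101 0 -46.5 0 100",
)

```text
clock: 17.3
position: [0.5874, -0.0656, 0.2177]
eef_rot: [-1.138, 1.319, -1.315]
force: [-0.3, 0.8, -0.5]
width: 0.0853
```

```bash
python3 -c "
from h import *
st();plan([*u2w(.070,-.075),.122],-1.715)"
```

```text
t 17.3 pos [ 0.5874 -0.0656  0.2177] psi -1.7180 tilt 0.0031 unit [ 0.068  -0.0761] F [-0.2814  0.8376 -0.5024] T [-0.0045 -0.0116 -0.0121] w 0.08532685222894192 j7 -0.33216509110775944
shift [-0.001   0.0957  0.0023] turn [ 0.1766 -0.1742 -0.0248]
```

>>> play_rows(
  targets="-0.001 0.03 0.002 0 0 0 100;-0.001 0.06 0.002 0 0 0 100;-0.001 0.085 0.002 0 0 0 100;-0.001 0.096 0.002 0 0 0 100;-0.001 0.096 0.002 0 0 0 100;-0.001 0.096 0.002 0 0 0 100",
)

```text
clock: 17.8
position: [0.5904, -0.0637, 0.1235]
eef_rot: [-1.138, 1.315, -1.314]
force: [0.4, 0.4, 0.7]
width: 0.0855
```

```bash
python3 -c "
from h import *
st()"
```

```text
t 17.8 pos [ 0.5904 -0.0637  0.1235] psi -1.7145 tilt 0.0005 unit [ 0.0707 -0.0739] F [0.401  0.3744 0.6654] T [ 0.0365 -0.0261 -0.0038] w 0.08552239817700213 j7 -0.3984048613184187
```

>>> play_rows(
  targets="0 0 -0.012 0 0 0 100;0 0 -0.022 0 0 0 100;0 0 -0.027 0 0 0 100;0 0 -0.032 0 0 0 100;0 0 -0.037 0 0 0 100;0 0 -0.042 0 0 0 100;0 0 -0.047 0 0 0 100;0 0 -0.052 0 0 0 100;0 0 -0.057 0 0 0 100;0 0 -0.061 0 0 0 100;0 0 -0.065 0 0 0 100;0 0 -0.066 0 0 0 100",
)

```text
clock: 18.8
position: [0.5241, -0.0551, 0.123]
eef_rot: [-1.139, 1.315, -1.314]
force: [-0.1, 0.1, -0.0]
width: 0.0852
```

>>> play_rows(
  targets="0 0 0 0 0 0 100;0 0 0 0 0 0 100;0 -0.03 0 0 0 0 100;0 -0.06 0 0 0 0 100;0 -0.09 0 0 0 0 100;0 -0.095 -0.03 0 0 0 80;0 -0.095 -0.06 0 0 0 60;0 -0.095 -0.06 0 0 0 50",
)

```text
clock: 19.47
position: [0.4611, -0.0458, 0.2181]
eef_rot: [-1.143, 1.315, -1.314]
force: [-1.2, -0.1, -0.5]
width: 0.0514
```

```bash
python3 -c "
from h import *
f=grab_frame('scene');cv2.imwrite('pics/s10.png',cv2.resize(f[130:260,290:420,::-1],None,fx=4.5,fy=4.5))
st();plan([.5318,.0178,.215],-1.714)"
```

```text
t 19.5167 pos [ 0.4637 -0.0464  0.2184] psi -1.7145 tilt 0.0021 unit [-0.0572 -0.0749] F [ 0.488  -0.487  -0.2389] T [-0.0204 -0.046   0.0137] w 0.04381319267884369 j7 -0.28240745392824
shift [-0.0733  0.0032  0.0582] turn [ 0.0294 -0.0276  0.1142]
```

View pics/s10.png

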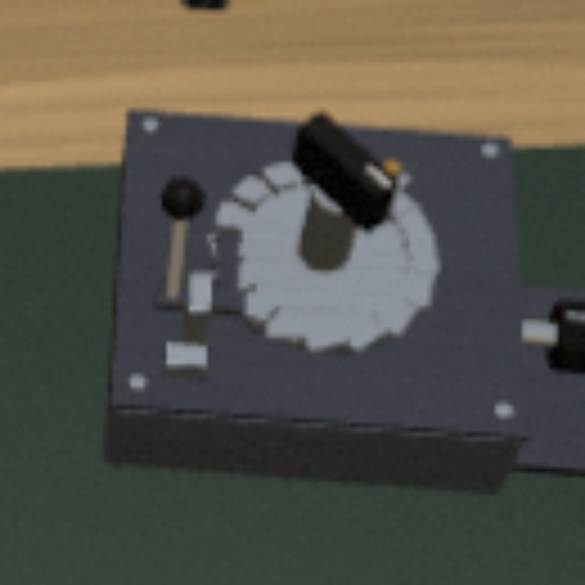

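The pawl is dropped, with the ball at (182,198) in the crop, and the knob is still at home. I'll regrip the bar at ψ ≈ -2.527.

>>> play_rows(
  targets="-0.012 0 0.01 0 7 0 50;-0.024 0 0.02 0 14 0 50;-0.036 0 0.03 0 21 0 50;-0.048 0 0.04 0 28 0 50;-0.06 0 0.05 0 35 0 50;-0.073 0 0.058 0 42 0 50;-0.073 0 0.058 0 46.5 0 50;-0.073 0 0.058 0 46.5 0 50;-0.073 0 0.058 0 46.5 0 50;-0.073 0 0.058 0 46.5 0 50",
)

```text
clock: 20.35
position: [0.5338, 0.0169, 0.2179]
eef_rot: [-0.595, 1.869, -1.869]
force: [-0.6, -0.7, -0.2]
width: 0.0429
```

```bash
python3 -c "
from h import *
st();plan([.532,.0176,.1335],-2.527)"
```

```text
t 20.35 pos [0.5338 0.0169 0.2179] psi -2.5254 tilt 0.0004 unit [ 0.0031 -0.0021] F [-0.626  -0.6704 -0.1666] T [0.0035 0.0172 0.0166] w 0.04291853451466762 j7 -1.2305293157445545
shift [ 0.0011  0.0844 -0.0016] turn [0.0042 0.0905 0.0221]
```

>>> play_rows(
  targets="0.001 0.03 -0.0016 0 0.1 0 50;0.001 0.055 -0.0016 0 0.1 0 50;0.001 0.075 -0.0016 0 0.1 0 50;0.001 0.0845 -0.0016 0 0.1 0 50;0.001 0.0845 -0.0016 0 0.1 0 50;0.001 0.0845 -0.0016 0 0.1 0 50",
)

```text
clock: 20.85
position: [0.5322, 0.0179, 0.134]
eef_rot: [-0.592, 1.871, -1.871]
force: [0.2, 0.3, 0.2]
width: 0.0427
```

```bash
cat >> h.py <<'E'
def ball(name=None,prev=None):
    f=grab_frame('scene').astype(int)
    if name: cv2.imwrite('pics/'+name,cv2.resize(f[130:260,290:420,::-1].astype(np.uint8),None,fx=4.5,fy=4.5))
    c=f[164:186,320:342].sum(2); w=np.clip(110-c,0,None)
    w[:, :] = w*(c<110)
    v,u=np.mgrid[164:186,320:342];s=w.sum()
    print('ball u %.2f v %.2f mass %d'%((u*w).sum()/s,(v*w).sum()/s,s))
E
python3 -c "
from h import *
st();plan([.532,.0176,.1335],-2.527)
f=cv2.imread('pics/scene0.png');print(f[160:186:2,318:344:2].sum(2))
ball('s11.png');ball()"
```

```text
t 20.85 pos [0.5322 0.0179 0.134 ] psi -2.5283 tilt 0.0003 unit [ 0.0015 -0.0014] F [0.2309 0.2826 0.2074] T [0.0221 0.0016 0.019 ] w 0.04269639153961066 j7 -1.3008145124106187
shift [0.0004 0.0005 0.0001] turn [-0.0018 -0.0756 -0.018 ]
[[183 200 193 184 192 192 188 194 187 188 184 185 196]
 [198 199 202 197 205 190 194 197 189 200 193 185 196]
 [191 201 199 201 193 195 196 195 198 186 190 189 196]
 [196 181 182 188 183 190 190 188 190 195 195 191 193]
 [195 189 190 180 188 195 194 189 185 190 191 186 197]
 [193 190 190 194 196 135 114 133 199 189 197 196 200]
 [193 197 195 198 142  59  96  60 115 196 195 214 418]
 [181 191 184 191  37  58 101  78  68 202 194 326 436]
 [191 200 192 202  13  22  57  46  45 187 197 214 257]
 [185 189 194 194 164   2  17  48 175 202 437 437 419]
 [188 191 195 187 187 220 269 178 192 198 353 347 387]
 [199 188 198 197 189 250 295 192 195 191 145 186 198]
 [194 195 192 192 193 272 286 183 199 261 254 193 218]]
ball u 329.72 v 174.50 mass 2730
ball u 329.84 v 174.46 mass 2806
```

View pics/s11.png

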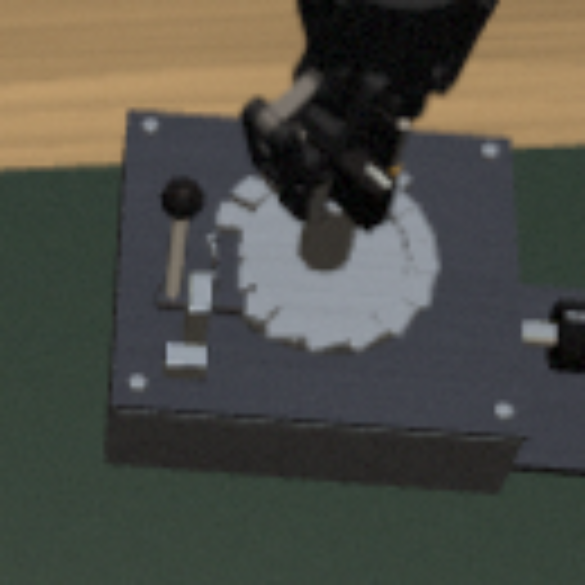

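The ball can be tracked at (182,198) in the crop, and the grip is aligned. I'll close on the bar.

>>> play_rows(
  targets="0 0 0 0 0 0 35;0 0 0 0 0 0 25;0 0 0 0 0 0 10;0 0 0 0 0 0 0;0 0 0 0 0 0 0;0 0 0 0 0 0 0;0 -0.002 0 0 0 0 0;0 -0.002 0 0 0 0 0",
  squeeze=40,
)

```text
clock: 21.62
position: [0.5324, 0.0181, 0.1348]
eef_rot: [-0.59, 1.871, -1.87]
force: [4.2, 0.6, -9.0]
width: 0.0151
```

```bash
sed -i "s/w=np.clip(110-c,0,None)/w=np.clip(150-c,0,60)/; s/w\[:, :\] = w\*(c<110)/pass/" h.py; python3 -c "
from h import *
feel(3);ball();
import cv2
"
```

```text
F [  5.2459   0.9966 -10.2816] T [ 0.081  -1.0924 -0.2152] tau7 [0.1771 0.1782 0.1789] j7 -1.2999 psi -2.5285 w 0.015438131556779056 pos [0.5325 0.0181 0.1349] t 21.7667
ball u 330.00 v 173.94 mass 3837
```

>>> play_rows(
  targets="-0.0002 0.0015 0.0002 0 0 0 0;-0.0002 0.0015 0.0002 0 1 0 0;-0.0002 0.0015 0.0002 0 2 0 0;-0.0002 0.0015 0.0002 0 3 0 0",
)

```text
clock: 22.15
position: [0.5325, 0.0181, 0.1348]
eef_rot: [-0.547, 1.904, -1.905]
force: [0.3, 0.9, 3.0]
width: 0.0155
```

```bash
python3 -c "
from h import *
feel(2);ball()
"
```

```text
F [0.1556 0.3254 3.6931] T [-0.0359 -0.0846 -0.0062] tau7 [-0.0711 -0.0091] j7 -1.3479 psi -2.5812 w 0.01523214413690219 pos [0.5325 0.0181 0.1348] t 22.25
ball u 330.08 v 174.08 mass 3877
```

>>> play_rows(
  targets="0 0 0 0 1 0 0;0 0 0 0 2 0 0;0 0 0 0 3 0 0",
)

```text
clock: 22.55
position: [0.5325, 0.0182, 0.1348]
eef_rot: [-0.502, 1.936, -1.937]
force: [-0.5, 0.8, 5.9]
width: 0.0154
```

```bash
python3 -c "
from h import *
feel(2);ball()
"
```

```text
F [ 0.1197 -0.5922  5.1802] T [-0.033  -0.0147  0.0052] tau7 [-0.0947 -0.0213] j7 -1.3943 psi -2.6337 w 0.015147556709281787 pos [0.5325 0.0181 0.1347] t 22.65
ball u 330.01 v 174.18 mass 3904
```

>>> play_rows(
  targets="0 -0.0004 0 0 1 0 0;0 -0.0004 0 0 2 0 0;0 -0.0004 0 0 3 0 0",
)

```text
clock: 22.95
position: [0.5324, 0.0182, 0.1348]
eef_rot: [-0.455, 1.968, -1.969]
force: [1.2, 1.1, 2.6]
width: 0.0154
```

```bash
python3 -c "
from h import *
feel(1);ball();ball()
"
```

```text
F [0.529  1.0664 3.6778] T [-0.002  -0.2981 -0.0073] tau7 [-0.0782] j7 -1.4417 psi -2.6874 w 0.01565694165153517 pos [0.5325 0.0182 0.1348] t 23.0
ball u 330.11 v 174.43 mass 3875
ball u 330.11 v 174.43 mass 3812
```

>>> play_rows(
  targets="0 0 0 0 1 0 0;0 0 0 0 2 0 0;0 0 0 0 3 0 0",
)

```text
clock: 23.35
position: [0.5324, 0.0182, 0.1348]
eef_rot: [-0.407, 2.0, -2.0]
force: [0.9, -0.2, 4.3]
width: 0.0153
```

```bash
python3 -c "
from h import *
feel(1);ball();ball()
"
```

```text
F [1.1674 0.1141 3.1762] T [ 0.0372 -0.3188  0.0127] tau7 [-0.0771] j7 -1.4881 psi -2.7398 w 0.015681432812600715 pos [0.5324 0.0182 0.1348] t 23.4
ball u 330.06 v 174.77 mass 3925
ball u 330.06 v 174.81 mass 3946
```

>>> play_rows(
  targets="0 0 0 0 1 0 0;0 0 0 0 2 0 0;0 0 0 0 2 0 0",
)

```text
clock: 23.75
position: [0.5324, 0.0182, 0.1348]
eef_rot: [-0.375, 2.02, -2.02]
force: [1.3, 0.3, 4.4]
width: 0.015
```

```bash
python3 -c "
from h import *
feel(1);ball();ball()
"
```

```text
F [1.8828 1.197  5.6788] T [ 0.1649 -0.4141 -0.1065] tau7 [0.0505] j7 -1.5176 psi -2.7732 w 0.014815013520811061 pos [0.5324 0.0182 0.1348] t 23.8
ball u 330.05 v 174.93 mass 3922
ball u 330.04 v 174.91 mass 3927
```

>>> play_rows(
  targets="0 0 0 0 1 0 0;0 0 0 0 2 0 0;0 0 0 0 2 0 0",
)

```text
clock: 24.15
position: [0.5324, 0.0182, 0.1347]
eef_rot: [-0.342, 2.041, -2.041]
force: [1.4, 2.5, 4.9]
width: 0.0153
```

```bash
python3 -c "
from h import *
feel(1);ball();ball()
"
```

```text
F [1.8357 2.3256 4.3137] T [ 0.2258 -0.492  -0.0688] tau7 [0.0569] j7 -1.5485 psi -2.8080 w 0.015432474144617896 pos [0.5324 0.0182 0.1347] t 24.2
ball u 330.04 v 174.58 mass 3881
ball u 330.07 v 174.65 mass 3843
```

>>> play_rows(
  targets="0 0 0 0 1 0 0;0 0 0 0 1 0 0",
)

```text
clock: 24.47
position: [0.5324, 0.0182, 0.1347]
eef_rot: [-0.326, 2.051, -2.05]
force: [2.3, 1.4, 4.4]
width: 0.0149
```

```bash
python3 -c "
from h import *
feel(1);ball('s12.png');ball()
"
```

```text
F [1.9543 0.8425 4.9967] T [ 0.335  -0.531  -0.0403] tau7 [0.036] j7 -1.5638 psi -2.8252 w 0.015501787500553622 pos [0.5324 0.0182 0.1347] t 24.5167
ball u 330.14 v 174.41 mass 3918
ball u 330.13 v 174.43 mass 3868
```

View pics/s12.png

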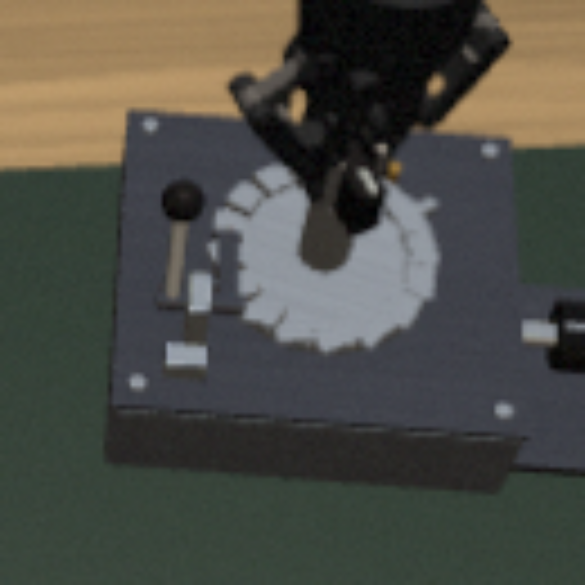

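>>> play_rows(
  targets="0 0 0 0 1 0 0;0 0 0 0 1 0 0",
)

```text
clock: 24.78
position: [0.5324, 0.0182, 0.1348]
eef_rot: [-0.309, 2.061, -2.06]
force: [1.2, 0.8, 3.9]
width: 0.0152
```

```bash
python3 -c "
from h import *
feel(1);ball();ball()
"
```

```text
F [2.7962 0.956  5.2925] T [ 0.228 -0.543 -0.063] tau7 [0.0351] j7 -1.5792 psi -2.8426 w 0.0149011115734118 pos [0.5324 0.0182 0.1347] t 24.8333
ball u 330.11 v 173.39 mass 3840
ball u 330.10 v 173.40 mass 3832
```

The ball dropped by a full 1.5 px, so the first click has come at k ≈ 0.30. I'll go on 1.3° for the full drop and pause.

>>> play_rows(
  targets="0 0 0 0 0.7 0 0;0 0 0 0 1.3 0 0;0 0 0 0 1.3 0 0;0 0 0 0 1.3 0 0;0 0 0 0 1.3 0 0;0 0 0 0 1.3 0 0;0 0 0 0 1.3 0 0;0 0 0 0 1.3 0 0;0 0 0 0 1.3 0 0;0 0 0 0 1.3 0 0;0 0 0 0 1.3 0 0;0 0 0 0 1.3 0 0",
)

```text
clock: 25.93
position: [0.5324, 0.0183, 0.1348]
eef_rot: [-0.288, 2.073, -2.073]
force: [1.3, 1.6, 4.9]
width: 0.0156
```

```bash
python3 -c "
from h import *
feel(1);ball();ball()
"
```

```text
F [2.2315 0.8862 4.5377] T [ 0.2281 -0.4478 -0.012 ] tau7 [-0.0065] j7 -1.5992 psi -2.8650 w 0.01510249163791282 pos [0.5324 0.0183 0.1348] t 25.9833
ball u 330.06 v 173.47 mass 3817
ball u 330.07 v 173.49 mass 3775
```

Paused for about 1 s with the pawl fully down. Next I'll wind towards the second click, expected at about k ≈ 0.70.

>>> play_rows(
  targets="-0.0001 -0.0003 0 0 1.5 0 0;-0.0001 -0.0003 0 0 3 0 0;-0.0001 -0.0003 0 0 4.5 0 0;-0.0001 -0.0003 0 0 6 0 0;-0.0001 -0.0003 0 0 7.5 0 0;-0.0001 -0.0003 0 0 9 0 0;-0.0001 -0.0003 0 0 10.5 0 0;-0.0001 -0.0003 0 0 12 0 0;-0.0001 -0.0003 0 0 13.5 0 0;-0.0001 -0.0003 0 0 15 0 0;-0.0001 -0.0003 0 0 16.5 0 0;-0.0001 -0.0003 0 0 17.5 0 0",
)

```text
clock: 27.08
position: [0.5324, 0.0184, 0.1348]
eef_rot: [-0.035, -2.206, 2.205]
force: [4.2, 3.9, -0.2]
width: 0.0154
```

```bash
python3 -c "
from h import *
feel(1);ball('s13.png');ball()
"
```

```text
F [ 3.8943  3.9716 -0.5068] T [ 0.629  -0.9536  0.0468] tau7 [-0.0905] j7 -1.8736 psi 3.1098 w 0.015194429698540835 pos [0.5324 0.0184 0.1348] t 27.1333
ball u 330.02 v 174.86 mass 3929
ball u 330.07 v 174.92 mass 3951
```

>>> play_rows(
  targets="0 0 0 0 1 0 0;0 0 0 0 1 0 0",
)

```text
clock: 27.4
position: [0.5323, 0.0184, 0.1348]
eef_rot: [-0.053, -2.197, 2.197]
force: [3.3, 2.7, -0.8]
width: 0.0156
```

```bash
python3 -c "
from h import *
feel(1);ball();ball()
"
```

```text
F [ 3.6361  3.9021 -1.3021] T [ 0.5296 -0.9108 -0.0694] tau7 [0.0224] j7 -1.8881 psi 3.0934 w 0.01475682028623266 pos [0.5323 0.0184 0.1348] t 27.45
ball u 330.07 v 174.76 mass 3924
ball u 330.08 v 174.78 mass 3934
```

>>> play_rows(
  targets="0 0 0 0 1 0 0;0 0 0 0 1 0 0",
)

```text
clock: 27.72
position: [0.5323, 0.0184, 0.1348]
eef_rot: [-0.072, -2.188, 2.187]
force: [3.9, 3.4, -0.3]
width: 0.0153
```

```bash
python3 -c "
from h import *
feel(1);ball();ball()
"
```

```text
F [ 4.0958  2.9694 -0.2421] T [ 0.5753 -0.9327 -0.0991] tau7 [0.0275] j7 -1.9036 psi 3.0759 w 0.015067498634178592 pos [0.5323 0.0184 0.1348] t 27.7667
ball u 330.02 v 174.56 mass 3866
ball u 330.05 v 174.53 mass 3888
```

>>> play_rows(
  targets="0 0 0 0 1 0 0;0 0 0 0 1 0 0",
)

```text
clock: 28.03
position: [0.5324, 0.0184, 0.1348]
eef_rot: [-0.091, -2.179, 2.178]
force: [5.0, 2.6, -1.4]
width: 0.0153
```

```bash
python3 -c "
from h import *
feel(1);ball();ball()
"
```

```text
F [ 4.0221  3.3585 -0.9013] T [ 0.6105 -0.9348 -0.0403] tau7 [0.0361] j7 -1.9193 psi 3.0583 w 0.015366822244462753 pos [0.5324 0.0184 0.1348] t 28.0833
ball u 330.05 v 174.24 mass 4014
ball u 330.07 v 174.31 mass 3901
```

>>> play_rows(
  targets="0 0 0 0 1 0 0;0 0 0 0 1 0 0",
)

```text
clock: 28.35
position: [0.5323, 0.0184, 0.1348]
eef_rot: [-0.11, -2.17, 2.169]
force: [4.4, 3.0, -1.1]
width: 0.0157
```

```bash
python3 -c "
from h import *
feel(1);ball();ball()
"
```

```text
F [ 4.4209  3.7866 -0.3891] T [ 0.5835 -0.9478  0.01  ] tau7 [0.0219] j7 -1.9348 psi 3.0410 w 0.015261144570625227 pos [0.5324 0.0184 0.1348] t 28.4
ball u 330.10 v 173.44 mass 3825
ball u 330.12 v 173.43 mass 3831
```

The second click has come (v 174.3 → 173.4). I'll go a little past it for the full drop and unload the lateral force.

>>> play_rows(
  targets="-0.0001 0 -0.0001 0 0.5 0 0;-0.0002 0 -0.0002 0 1 0 0;-0.0002 0 -0.0002 0 1 0 0;-0.0002 0 -0.0002 0 1 0 0;-0.0002 0 -0.0002 0 1 0 0;-0.0002 0 -0.0002 0 1 0 0;-0.0002 0 -0.0002 0 1 0 0",
)

```text
clock: 29.08
position: [0.5324, 0.0184, 0.1348]
eef_rot: [-0.126, -2.161, 2.161]
force: [3.3, 3.5, -1.4]
width: 0.0157
```

```bash
python3 -c "
from h import *
feel(2);ball()
"
```

```text
F [ 3.6427  3.5528 -1.5877] T [ 0.7113 -0.8549 -0.07  ] tau7 [0.0542 0.0571] j7 -1.9493 psi 3.0252 w 0.015428529926662172 pos [0.5324 0.0184 0.1348] t 29.1833
ball u 330.04 v 173.47 mass 3866
```

>>> play_rows(
  targets="0 0 0 0 -0.25 0 0;0 0 0 0 -0.5 0 0;0 0 0 0 -0.5 0 0",
)

```text
clock: 29.48
position: [0.5323, 0.0184, 0.1348]
eef_rot: [-0.116, -2.166, 2.166]
force: [3.8, 4.2, -1.2]
width: 0.0153
```

```bash
python3 -c "
from h import *
feel(3);ball()
"
```

```text
F [ 3.2946  3.7319 -1.1936] T [ 0.7544 -0.8464 -0.0359] tau7 [0.0311 0.0277 0.0289] j7 -1.9412 psi 3.0343 w 0.014942451394927852 pos [0.5324 0.0184 0.1348] t 29.6333
ball u 330.10 v 173.42 mass 3821
```

>>> play_rows(
  targets="0 0 0 0 -0.15 0 0;0 0 0 0 -0.3 0 0;0 0 0 0 -0.3 0 0",
)

```text
clock: 29.93
position: [0.5324, 0.0184, 0.1348]
eef_rot: [-0.111, -2.169, 2.169]
force: [3.5, 3.6, -1.8]
width: 0.0154
```

```bash
python3 -c "
from h import *
feel(2)
"
```

```text
F [ 3.5674  3.8647 -1.6446] T [ 0.7291 -0.8037 -0.0193] tau7 [0.041  0.0408] j7 -1.9366 psi 3.0395 w 0.015353857525517472 pos [0.5323 0.0184 0.1348] t 30.0333
```

>>> play_rows(
  targets="0 0 0 0 -0.15 0 0;0 0 0 0 -0.3 0 0;0 0 0 0 -0.3 0 0",
)

```text
clock: 30.28
position: [0.5324, 0.0184, 0.1348]
eef_rot: [-0.105, -2.172, 2.172]
force: [3.6, 2.4, -1.9]
width: 0.0152
```

```bash
python3 -c "
from h import *
feel(2)
"
```

```text
F [ 2.9433  3.6684 -2.3537] T [ 0.7519 -0.8105 -0.0333] tau7 [0.0416 0.0414] j7 -1.9319 psi 3.0447 w 0.015631677290523106 pos [0.5324 0.0184 0.1348] t 30.3833
```

>>> play_rows(
  targets="0 0 0 0 -0.15 0 0;0 0 0 0 -0.3 0 0;0 0 0 0 -0.3 0 0",
)

```text
clock: 30.63
position: [0.5324, 0.0184, 0.1348]
eef_rot: [-0.099, -2.174, 2.174]
force: [4.0, 3.0, -1.5]
width: 0.0152
```

```bash
python3 -c "
from h import *
feel(2)
"
```

```text
F [ 4.0525  3.3015 -1.7151] T [ 0.7295 -0.8164 -0.0492] tau7 [0.0417 0.0414] j7 -1.9273 psi 3.0499 w 0.015137458739099163 pos [0.5324 0.0184 0.1348] t 30.7333
```

>>> play_rows(
  targets="0 0 0 0 -0.15 0 0;0 0 0 0 -0.3 0 0;0 0 0 0 -0.3 0 0",
)

```text
clock: 30.98
position: [0.5324, 0.0184, 0.1348]
eef_rot: [-0.094, -2.177, 2.177]
force: [3.8, 3.8, -0.9]
width: 0.0156
```

```bash
python3 -c "
from h import *
feel(2);ball()
"
```

```text
F [ 3.6129  3.4153 -1.6359] T [ 0.688  -0.8153 -0.0232] tau7 [0.0421 0.0421] j7 -1.9226 psi 3.0552 w 0.01523246271139565 pos [0.5324 0.0184 0.1348] t 31.0833
ball u 330.09 v 173.43 mass 3820
```

>>> play_rows(
  targets="0 0 0 0 -0.15 0 0;0 0 0 0 -0.3 0 0;0 0 0 0 -0.3 0 0",
)

```text
clock: 31.38
position: [0.5323, 0.0184, 0.1348]
eef_rot: [-0.088, -2.18, 2.18]
force: [3.7, 3.7, -0.7]
width: 0.0155
```

```bash
python3 -c "
from h import *
feel(2);ball()
"
```

```text
F [ 3.3885  4.0893 -2.0244] T [ 0.7275 -0.8408 -0.0984] tau7 [0.0807 0.0804] j7 -1.9180 psi 3.0602 w 0.014971237044990761 pos [0.5324 0.0184 0.1348] t 31.4833
ball u 330.15 v 173.42 mass 3827
```

Torque is rising, so contact has begun. I'll take smaller steps.

>>> play_rows(
  targets="0 0 0 0 -0.08 0 0;0 0 0 0 -0.15 0 0;0 0 0 0 -0.15 0 0",
)

```text
clock: 31.78
position: [0.5324, 0.0184, 0.1348]
eef_rot: [-0.086, -2.181, 2.181]
force: [2.2, 3.0, -1.6]
width: 0.0151
```

```bash
python3 -c "
from h import *
feel(3)
"
```

```text
F [ 3.492   3.5332 -1.8507] T [ 0.7437 -0.8202 -0.0994] tau7 [0.1422 0.1424 0.1423] j7 -1.9159 psi 3.0625 w 0.015272514573364603 pos [0.5323 0.0184 0.1348] t 31.9333
```

>>> play_rows(
  targets="0 0 0 0 -0.05 0 0;0 0 0 0 -0.1 0 0;0 0 0 0 -0.1 0 0",
)

```text
clock: 32.18
position: [0.5324, 0.0184, 0.1348]
eef_rot: [-0.084, -2.182, 2.182]
force: [3.7, 3.7, -2.2]
width: 0.0153
```

```bash
python3 -c "
from h import *
feel(8);ball('s14.png')
"
```

```text
F [ 3.1805  3.8744 -1.9898] T [ 0.7322 -0.8518 -0.1858] tau7 [0.1826 0.1828 0.1827 0.1827 0.1827 0.1827 0.1827 0.1827] j7 -1.9144 psi 3.0641 w 0.015066709347091483 pos [0.5324 0.0184 0.1348] t 32.5833
ball u 330.13 v 173.40 mass 3832
```

View pics/s14.png

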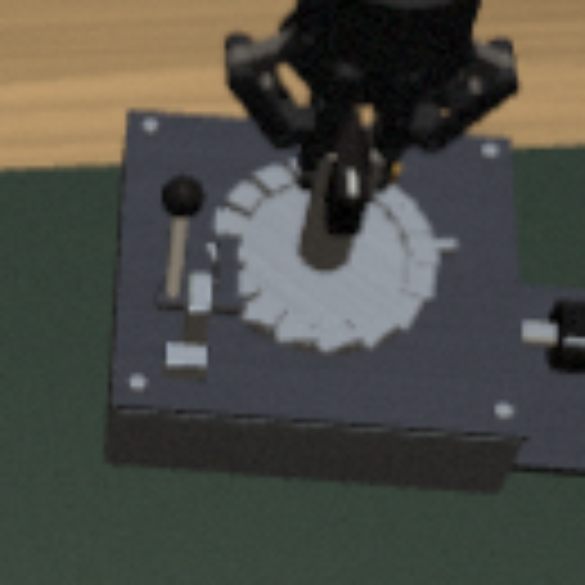

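The tooth bears on the pawl: 0.183 N m from tau7 and 0.186 N m from the wrench. The ball is at its lowest, at (182,196). I'll release and rise.

>>> play_rows(
  targets="0 0 0 0 0 0 15;0 0 0 0 0 0 20;0 0 0 0 0 0 30;0 0 0 0 0 0 40;0 0 0 0 0 0 50;0 0 0 0 0 0 50;0 0 0 0 0 0 50;0 -0.02 0 0 0 0 50;0 -0.05 0 0 0 0 50;0 -0.08 0 0 0 0 50;0 -0.11 0 0 0 0 50;0 -0.11 0 0 0 0 50",
)

```text
clock: 33.63
position: [0.5358, 0.0187, 0.2511]
eef_rot: [-0.097, -2.188, 2.187]
force: [1.3, -0.4, 0.8]
width: 0.0426
```

>>> play_rows(
  targets="0.03 0 0 0 0 0 50;0.06 0 0 0 0 0 50;0.08 0 0 0 0 0 50;0.08 0 0 0 0 0 50;0.08 0 0 0 0 0 50",
)

```text
clock: 34.05
position: [0.452, 0.0242, 0.245]
eef_rot: [-0.084, -2.182, 2.183]
force: [0.1, 0.6, 0.9]
width: 0.0429
```

```bash
python3 -c "
from h import *
ball('s15.png');st()
f=grab_frame('top');cv2.imwrite('pics/t15.png',cv2.resize(f[180:320,110:270,::-1],None,fx=3.7,fy=3.7))
"
```

```text
ball u 330.13 v 173.39 mass 3908
t 34.1 pos [0.453  0.0242 0.2451] psi 3.0645 tilt 0.0011 unit [-0.0778 -0.0065] F [ 1.2963 -0.1846  0.0655] T [ 0.014  -0.0066 -0.0192] w 0.0428304392349502 j7 -1.8467556740146334
```

View pics/s15.png

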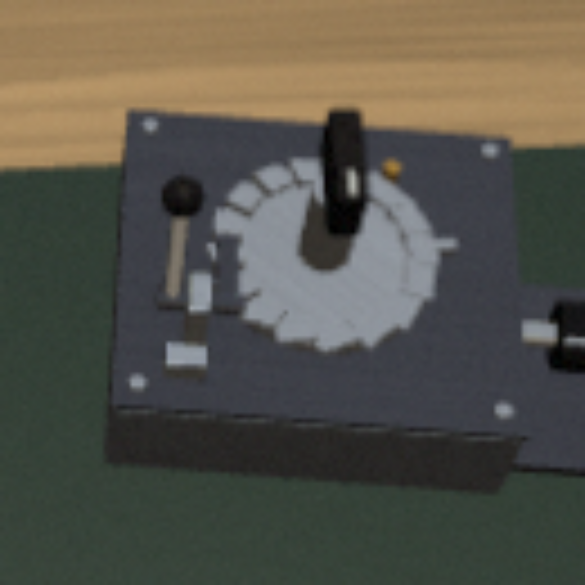

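View pics/t15.png

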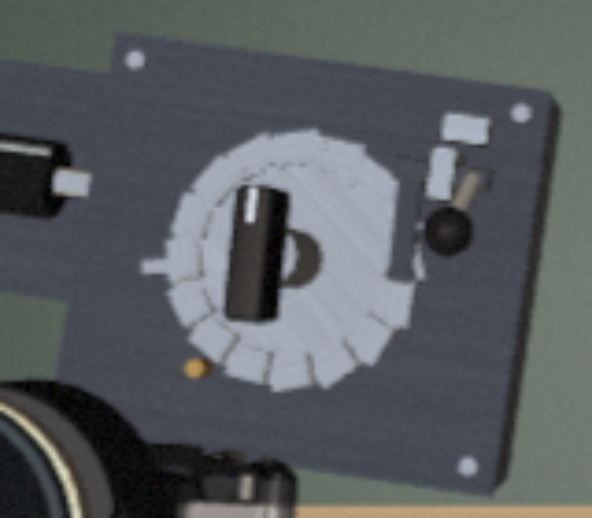

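The pin at (447,244) and the ball at (182,195) are the same as before release. The arm is clear, so I'll hand in.

```bash
python3 -c "
from h import *
print(manip.job_done())"
```

```text
the job is handed in; nothing more can be done
None
```

The roller feed is reset as asked and handed in at about 34 s. No verdict was reported.

- **Pawl off:** I tipped it over and the picture showed it staying off the wheel.
- **Home stop:** I turned the knob back about 1.05 rad onto the stop. The last small step reached 0.235 N m, slightly above the light range (0.22) but under the forced limit (0.32). I eased it to 0.16 N m on the wrist joint torque and 0.18 N m on the wrench before letting go. When I gripped the knob again later, it bore on the stop at about 0.18 N m. I took no torque readings while the fingers were closing.
- **Pawl back and two clicks:** The pawl fell back onto the wheel. The first click came at about 0.31 rad from home, where I paused about 1 s. The second came at about 0.71 rad. I saw both as a full 1.0–1.5 px drop of the pawl ball in the camera.
- **Draw back:** I stepped back until the tooth bore on the pawl at 0.183 N m on the wrist joint and 0.186 N m on the wrench, then let go.

After release the pin and ball were where they had been, the pawl was down in its gap, and the arm was clear of the unit. I did not touch the thread cone, tube or jar.

While gripping the knob, the arm briefly felt up to about 12 N as the pads closed and about 5 N sideways as it turned, well inside the limits.

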